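Bring the pendant examination lamp to rest over a photograph

ROBOT

A 6-joint arm with a two-finger parallel gripper is mounted at the origin on the work surface. World frame = base frame: x ahead of the robot, y to its left, z up, the work surface at z = 0. Lengths are in m, angles in rad, forces in N, time in s.
With the tool pointing down it reaches from about 0.3 to 0.775 m from the base axis. Payload 14.6 kg.
Tool frame: the origin (TCP) lies midway between the tips of the shut fingers; the grasp point (between the pads) lies 19 mm behind it (ctrl.pinch_z is the z of the grasp point in the tool frame, in m); z points along the fingers, y is the line along which they close (so a half turn about z gives the same grasp; the last joint's range is limited). The gripper opens to 94 mm and grips with 3 to 60 N. Pads are 16 mm wide; open, the fingers measure 119 mm over their backs; the gripper's body (75 mm by 177 mm) begins 78 mm behind the grasp point.
Start: joints at [1.155, 0.3, 1.521, -0, 1.321, -0.067], TCP at [0.188, 0.517, 0.205] pointing down, gripper open.
Joint ranges: [-3.03, 3.03], [-0.79, 2.21], [0.23, 2.52], [-1.04, 4.18], [0, 3.07], [-2.55, 2.55]. Speed limits (rad/s): [2.22, 2.22, 2.57, 3.14, 3.14, 3.14].

INTERFACE

Orientations are given as [roll, pitch, yaw] about the fixed x, y, z axes, in that order (R = Rz(yaw) Ry(pitch) Rx(roll)).
In Python, from station import ctrl, camera, ticket gives the robot as it stands. The module is installed in compiled form; this text tells all that it offers.
- The arm moves only by the shell command python3 -m inch 'ROWS' [FORCE]. ROWS is text: rows parted by semicolons, each of 7 numbers parted by spaces: the opening, from -1 (shut) to 1 (fully open), then the shift along the tool's x, y, z in units of 0.03 m (1.0 is 0.03 m), then the turn, a rotation vector about the tool's x, y, z in units of 10 degrees (1.0 is 10 degrees). In form: grip dx dy dz rx ry rz; .... A call has 1 to 10 rows; each row shifts and turns the commanded pose from where the row before left it, along the tool's axes as they then stand; what a row does not reach is not made up. A row lasts 1/8 s, in which the tool goes at most 62.5 mm and 10.7 degrees, less where a joint would pass 70% of its speed; a pose out of reach is approached as far as the arm can. A call with a number of a shift or a turn outside -1 to 1 is refused whole. A call with a gripper value outside its range is refused whole. The fingers move at their own pace and stop on an object; FORCE is the grip in N (left out, the last holds). Time passes only in rows, so rows that do not move let the fingers close. It gives the time, the measured TCP pose, the force, the opening and the grip force at its end, in the units of the state.
- ctrl.get_obs(): the state, without advancing time (a new reading comes with each control period).
- camera(name): name is "scene" or "top"; returns a dict with "img" (384x512x3 uint8, blue, green, red), "range_z" (384x512 float32, m along the optical axis (not along the pixel's ray), 0 where there is no reading), "intrinsics" (3x3 intrinsics, pixels), "view" (4x4, takes a point from world to camera coordinates). Camera axes: x right, y down, z forward; pixel columns grow to the right and rows downward; lengths in m; the calibration is good to about 2 mm. A picture is of the moment at which its call begins.
- ticket.hand_in(): hands the job in; it is judged then, once.
The state is a dict: "time_s": time; "qpos": joint angles; "joint_vel": joint speeds; "tau": joint torques, N m; "ee_pos": TCP position; "eef_rot": TCP orientation; "force": force on the tool from outside, world axes, zero at the start; "moment": the same for the moment, N m; "grip_width": finger opening in m; "grip_force": force on a finger pad.
Only numpy, scipy, OpenCV 4.12 (cv2) and the standard library are available. Lean on these libraries where they do the work, as an engineer would, in place of code of your own. Each camera call takes 0.05 s, during which the arm holds its last target. There are 200 camera calls.

TASK

Take the orange handle of the trolley on the overhead rail, draw the hanging lamp along the rail out of its parking cradle and stop it over the middle of the mounted photograph, so that it hangs there without swinging for a good five seconds; then let go and leave it hanging still. Move the lamp by the trolley only, never touching the lamp or its counterweight. Do not let it swing wildly (beyond 40 degrees) or knock against the outside of the cradle once it is out, and leave the things around where they are.

Things in the scene. Friction and masses are not known exactly. Their poses are not given: they have to be found in the camera images.
- stand: fixed aluminium rail stand. Origin on the table under the middle of the rail; its y axis runs along the rail, z up, x towards the lamp's side. Rail: square bar 30 x 30 mm, 760 mm long, top 195 mm above the table, on posts with feet 140 mm wide (along x) at y = +-365 mm.
- trolley (a joint): travel (m) of the blue trolley (70 x 90 x 35 mm, on top of the rail, about 0.6 kg) along the stand's +y; at 0 (parked) the handle and the lamp's pivot are at stand y = -220 mm. Stops at -0.02 and 0.50. Sliding friction of about 2.5 N, plus 3 N s/m, holds it where it is left.
- handle (a point): point on the axis of the trolley's upright round orange handle, 285 mm above the table. Handle: 30 mm diameter, from 230 to 305 mm above the table, at stand x = 0. The lamp's plane lies 110 mm to the stand's +x of it; the counterweight there reaches 340 mm above the table, stand x 92 to 128 mm.
- pendant (a joint): swing angle (rad) of the lamp about its pivot; 0 = plumb, positive = nose towards the stand's +y. Almost no friction: a swing left alone takes minutes to die down. Period nominally 2.2 s (2.0 to 2.45 s, as the counterweight varies). angle'' = -w^2 * angle - (w^2 / 9.81) * trolley acceleration, w = 2 pi / period (nominally 2.86 rad/s).
- lamp: hanging lamp, not to be touched. Origin at its pivot, on the trolley, 225 mm above the table, 110 mm to the stand's +x of the handle; the axle runs along the stand's x. Black head 48 mm diameter, 95 to 155 mm below the pivot, pale round nose of radius 16 mm under it, brass counterweight (60 mm diameter, 36 mm thick, 0.49 kg) 85 mm above the pivot; the rest 0.43 kg.
- nose (a point): centre of the lamp's round nose, 165 mm below the pivot; when plumb it is 60 mm above the table and the nose's underside 44 mm. This point is to stop over the photograph's centre.
- cradle: black parking cradle with two brass lips (bars of radius 4 mm along x at y = +-27 mm, tops 51 mm above the table, 7 mm above the plumb nose's underside). Origin on the table at stand x = 110, y = -220 mm. Drawn to +y, the lamp leans on the lip to about -0.28 rad, slips over it at about 0.08 m of travel and swings freely; a trolley kept beyond 0.16 m keeps the nose clear of the lip.
- photo_centre (a point): middle of the photograph (a light round portrait on a dark print, on a grey mount 130 x 150 mm) fixed on the table under the lamp's path; this point is 10 mm above the table. It lies at stand x = 110 mm and stand y between 10 and 190 mm.
- black_box: bystander: black box 84 x 114 mm, 48 mm high, origin at the centre of its underside
- bottle: bystander: white bottle, 72 mm diameter, 170 mm high, origin at the centre of its underside
- ink_jar: bystander: glass jar with blue cap, 50 mm diameter, 50 mm high, origin at the centre of its underside
Things that resemble listed ones, but are neither listed nor needed, are in the scene too. There is more than one size of the part that bears photo_centre; the job needs the middle-sized.

How it is judged:
On the way, in this order (a step that is already met when the one before it is completed fails the run):
1. the lamp's nose is out of the cradle, more than 60 mm to the +y of its middle (y of nose in the frame of cradle above 0.06 m), for 0.1 s.
2. the nose stays within 15 mm (horizontally) of the photograph's centre and turns slower than 0.15 rad/s for 4 s (horizontal distance between nose and photo_centre below 0.015 m and angular speed of lamp below 0.15 rad/s), for 4 s.
At the end, for the whole second after the job is handed in: the lamp's nose has stayed within 15 mm (horizontally) of the photograph's centre, turning slower than 0.15 rad/s, for 4 s, and still does so after the trolley has been let go, with the trolley at rest (all of step 2 and linear speed of lamp below 0.02 m/s); the robot touches nothing.
It fails at once if the robot touches the lamp or its counterweight (contact force between any of the arm, the fingers and lamp above 0.3 N).
It fails at once if the lamp swings more than 0.7 rad (40 degrees) (value of joint pendant above 0.7 rad or value of joint pendant below -0.7 rad).
It fails at once if the lamp knocks against the outside of the cradle after it is out (y of nose in the frame of cradle above 0.039 m and contact force between lamp and cradle above 0.5 N).
It fails at once if the lamp comes out of the cradle on the wrong side (y of nose in the frame of cradle below -0.04 m).
It fails at once if a bystander is moved more than 15 mm (distance of any of black_box, bottle, ink_jar from where it was at the start of the episode above 0.015 m).
It also fails if it takes over 62 s, if anything falls off the work surface, if the arm or the gripper's body presses on something with over 40 N, if the wrist force passes 120 N, or if a joint passes its speed limit or range.

## Working session

There is one attempt and no reset: what is moved stays moved. The work goes in short steps, Python scripts to look and compute and a shell command to move; the robot and the scene stay as the last step left them, time stands still between calls to the robot, and variables do not carry over. Pictures are saved under pics/ and viewed, at most 10 in all, crops included, and the job is handed in when it is done.

```bash
mkdir -p pics; python3 - <<'E'
from station import ctrl,camera
import cv2,numpy as np
for n in("scene","top"):
    c=camera(n);cv2.imwrite(f"pics/{n}0.png",c["img"]);np.savez(f"{n}0.npz",**c)
    print(n,c["intrinsics"].tolist(),np.round(c["view"],3).tolist())
o=ctrl.get_obs();print(o["time_s"],o["ee_pos"],o["eef_rot"],o["grip_width"],ctrl.pinch_z)
E
```

```text
scene [[417.90530601599175, 0.0, 247.01176826546768], [0.0, 417.90530601599175, 190.65245177236093], [0.0, 0.0, 1.0]] [[-0.606, 0.795, -0.003, 0.316], [0.534, 0.404, -0.742, -0.185], [-0.589, -0.451, -0.67, 1.828], [0.0, 0.0, 0.0, 1.0]]
top [[483.85750601125574, 0.0, 252.6799196934909], [0.0, 483.85750601125574, 195.4835186537972], [0.0, 0.0, 1.0]] [[0.017, -1.0, -0.011, 0.04], [-0.992, -0.015, -0.122, 0.62], [0.122, 0.013, -0.992, 2.089], [0.0, 0.0, 0.0, 1.0]]
0.1 [0.18787568 0.51667387 0.20493846] [-3.14053195e+00 -7.23171711e-05  2.79281858e+00] 0.09435170638974469 -0.0188
```

View pics/scene0.png

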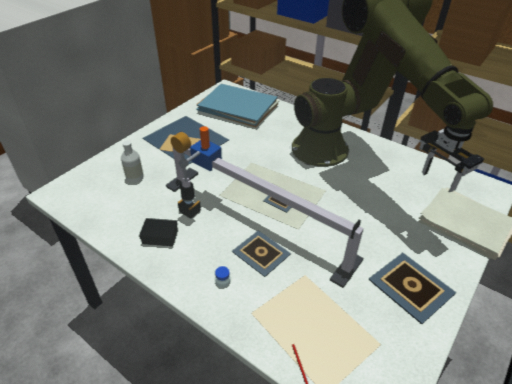

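View pics/top0.png

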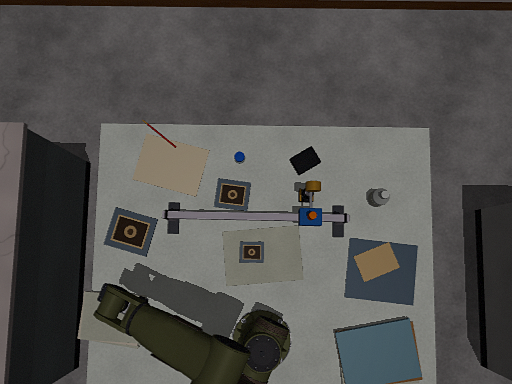

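The pictures show three prints. In the top image they are the large one at (130,231), the middle-sized one at (232,194) (scene 262,251), which lies under the lamp's path, and the small one at (252,251). I take the middle one. The orange handle on the blue trolley is at top (312,215) / scene (205,138). Not to be confused with it are the brass counterweight at top (314,185) and the tan paper at (377,261).

```bash
cat > h.py <<'E'
import numpy as np,cv2
def pts(c,m):
    v,u=np.nonzero(m&(c["range_z"]>0));z=c["range_z"][v,u];K=c["intrinsics"]
    p=np.c_[(u-K[0,2])/K[0,0]*z,(v-K[1,2])/K[1,1]*z,z,np.ones(len(z))]
    return (p@np.linalg.inv(c["view"]).T)[:,:3]
def ray(c,u,v):
    K=c["intrinsics"];T=np.linalg.inv(c["view"]);d=T[:3,:3]@np.array([(u-K[0,2])/K[0,0],(v-K[1,2])/K[1,1],1]);return T[:3,3],d/np.linalg.norm(d)
def plane(c,u,v,z):
    o,d=ray(c,u,v);return o+d*(z-o[2])/d[2]
def tri(a,ua,b,ub):
    o,d=ray(a,*ua);p,e=ray(b,*ub);A=np.c_[d,-e];s=np.linalg.lstsq(A,p-o,rcond=None)[0]
    x,y=o+s[0]*d,p+s[1]*e;return (x+y)/2,np.linalg.norm(x-y)
def hsv(c,lo,hi): return cv2.inRange(cv2.cvtColor(c["img"],cv2.COLOR_BGR2HSV),np.array(lo),np.array(hi))>0
def box(m,x0,y0,x1,y1):
    r=np.zeros_like(m);r[y0:y1,x0:x1]=m[y0:y1,x0:x1];return r
E
python3 - <<'E'
from h import *
S=dict(np.load("scene0.npz"));T=dict(np.load("top0.npz"))
np.set_printoptions(precision=4,suppress=True)
for n,c,b in(("S",S,(190,115,225,155)),("T",T,(300,203,326,230))):
    m=box(hsv(c,(3,170,90),(14,255,255)),*b);p=pts(c,m)
    v,u=np.nonzero(m);print(n,"handle px",m.sum(),u.min(),u.max(),v.min(),v.max(),np.median(p,0),p.min(0),p.max(0))
    t=p[p[:,2]>.298];print(" top disc",len(t),t.mean(0) if len(t) else "", (t.min(0)+t.max(0))/2 if len(t) else "")
# rail top points
for n,c,b in(("S",S,(215,155,360,235)),("T",T,(165,205,298,226))):
    m=box(np.ones(c["range_z"].shape,bool),*b);p=pts(c,m);p=p[(abs(p[:,2]-.195)<.006)]
    k=p[:,:2].mean(0);d=np.linalg.svd(p[:,:2]-k,full_matrices=False)[2][0];print(n,"rail",len(p),p.mean(0),d,np.degrees(np.arctan2(d[1],d[0])))
C={}
for n,c,b in(("S",S,(228,225,296,278)),("T",T,(210,174,255,214))):
    m=box(hsv(c,(0,0,0),(179,255,45)),*b).astype(np.uint8);n_,l,st,ce=cv2.connectedComponentsWithStats(m);
    i=1+np.argmax(st[1:,4]);cn=max(cv2.findContours((l==i).astype(np.uint8),0,2)[0],key=cv2.contourArea)
    r=cv2.minAreaRect(cn)
    hull=cv2.convexHull(cn);msk=cv2.fillConvexPoly(np.zeros_like(m),hull,1)
    mo=cv2.moments(hull);q=(mo["m10"]/mo["m00"],mo["m01"]/mo["m00"])
    br=(cv2.cvtColor(c["img"],6)>90)&(cv2.erode(msk,np.ones((5,5)))>0);v,u=np.nonzero(br)
    C[n]=(u.mean(),v.mean());print(n,"photo",q,C[n],br.sum(),r,plane(c,*C[n],.01),plane(c,*q,.01),np.median(pts(c,br),0))
print("tri",tri(S,C["S"],T,C["T"]))
a=cv2.resize(S["img"][100:290,140:380],None,fx=2.5,fy=2.5);b=cv2.resize(T["img"][165:240,200:340],None,fx=600/140,fy=600/140)[:, :600]
cv2.imwrite("pics/crop.png",cv2.resize(np.vstack([a[:,:600],b]),(470,600))if 0 else b)
E
```

```text
S handle px 136 200 208 127 147 [ 0.5265 -0.1774  0.2806] [ 0.5081 -0.1951  0.2347] [ 0.5339 -0.1685  0.3082]
 top disc 39 [ 0.5219 -0.1818  0.3034] [ 0.5204 -0.1829  0.3033]
T handle px 43 309 316 211 218 [ 0.5155 -0.1822  0.3048] [ 0.503  -0.1961  0.2936] [ 0.5307 -0.1693  0.3159]
 top disc 39 [ 0.5163 -0.1822  0.3052] [ 0.5169 -0.1827  0.3073]
S rail 1239 [0.5203 0.1535 0.1941] [0.0092 1.    ] 89.47430357123504
T rail 749 [0.5176 0.1343 0.1947] [-0.0032 -1.    ] -90.18058903264624Traceback (most recent call last):
  File "<stdin>", line 15, in <module>
    return _wrapfunc(a, 'argmax', axis=axis, out=out, **kwds)
    return bound(*args, **kwds)
ValueError: attempt to get argmax of an empty sequence
```

```bash
python3 - <<'E'
from h import *
S=dict(np.load("scene0.npz"));T=dict(np.load("top0.npz"))
np.set_printoptions(precision=4,suppress=True)
C={};Q={}
for n,c,b in(("S",S,(228,225,296,278)),("T",T,(210,174,255,214))):
    g=cv2.cvtColor(c["img"],6);m=box(g<150,*b).astype(np.uint8)
    l=cv2.connectedComponents(m)[1];i=np.bincount(l[l>0]).argmax();k=(l==i).astype(np.uint8)
    cn=max(cv2.findContours(k,0,2)[0],key=cv2.contourArea);hull=cv2.convexHull(cn);mo=cv2.moments(hull);q=(mo["m10"]/mo["m00"],mo["m01"]/mo["m00"])
    bp=np.array([plane(c,*x[0],.005)[:2] for x in hull],np.float32);r=cv2.minAreaRect(bp*1000)
    # centre disc: warm bright pixels near hull centre
    yy,xx=np.mgrid[:384,:512];w=(np.hypot(xx-q[0],yy-q[1])<9)&(c["img"][...,2].astype(int)-c["img"][...,0]>25)&(g>60)
    v,u=np.nonzero(w);C[n]=((u.min()+u.max())/2,(v.min()+v.max())/2);Q[n]=q
    print(n,"mount",q,plane(c,*q,.01),"rect mm",r,"disc",w.sum(),C[n],plane(c,*C[n],.01))
print("tri",tri(S,C["S"],T,C["T"]),tri(S,Q["S"],T,Q["T"]))
# rail ends (rail middle y) from top, lamp & cradle
m=box(np.ones(T["range_z"].shape,bool),160,203,355,230);p=pts(T,m);p=p[abs(p[:,2]-.195)<.008];print("rail y",p[:,1].min(),p[:,1].max(),p[:,0].min(),p[:,0].max())
for n,c,b in(("S",S,(168,128,195,160)),("T",T,(302,176,324,194))):
    m=box(hsv(c,(10,100,60),(28,255,255)),*b);q=pts(c,m);q=q[q[:,2]>.26];print("cw",len(q),q.min(0),q.max(0))
a=cv2.resize(S["img"][110:290,150:350],None,fx=3,fy=3,interpolation=2);cv2.imwrite("pics/crop.png",a)
E
```

```text
S mount (262.94239316239316, 248.7846153846154) [0.6179 0.1399 0.01  ] rect mm ((607.9669189453125, 124.07276153564453), (200.43209838867188, 171.99131774902344), 83.20780181884766) disc 141 (np.float64(263.0), np.float64(248.0)) [0.6151 0.1381 0.01  ]
T mount (232.0, 193.5) [0.6304 0.1423 0.01  ] rect mm ((631.5421142578125, 143.16171264648438), (175.8273468017578, 197.87222290039062), 0.8946425318717957) disc 54 (np.float64(232.0), np.float64(191.5)) [0.6394 0.1425 0.01  ]
tri (array([0.6338, 0.1452, 0.0334]), np.float64(0.009359327996499613)) (array([0.6276, 0.1436, 0.0221]), np.float64(0.00470400162874899))
rail y -0.3398287523100944 0.4156547254366144 0.48709706096919164 0.5441432412158924
cw 298 [ 0.6056 -0.2122  0.2792] [ 0.6467 -0.1529  0.3429]
cw 128 [ 0.6072 -0.2104  0.3004] [ 0.643  -0.1565  0.3464]
```

View pics/crop.png

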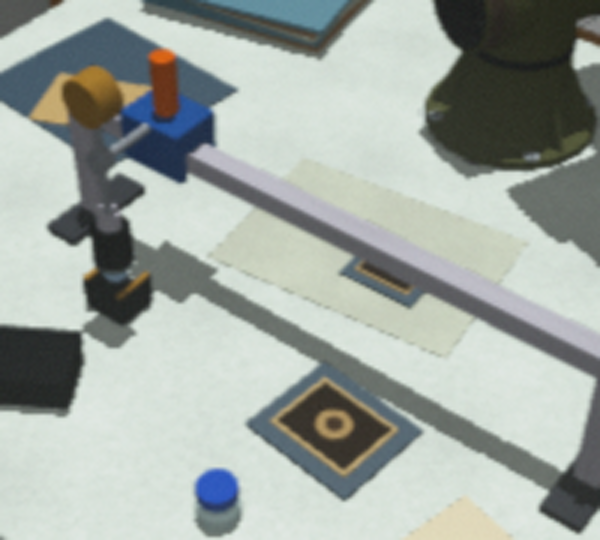

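The crop shows the middle mount with its round portrait at crop (333,424), which is scene ≈(261,251). The small print is behind the rail and the handle is on the blue trolley, so the choice stands. My mask took in shadow and table, so I'm tightening it.

```bash
python3 - <<'E'
from h import *
S=dict(np.load("scene0.npz"));T=dict(np.load("top0.npz"))
np.set_printoptions(precision=4,suppress=True)
R={};M={}
for n,c,s,rad in(("S",S,(261,251.3),8),("T",T,(232,194.5),6.5)):
    f=4;x0,y0=int(s[0])-40,int(s[1])-30
    im=c["img"][y0:y0+60,x0:x0+80].astype(int);yy,xx=np.mgrid[y0:y0+60,x0:x0+80]
    w=np.clip(im[...,2]-60,0,None).astype(float)   # red above the dark print
    q=np.array(s)
    for _ in range(8):
        k=w*(np.hypot(xx-q[0],yy-q[1])<rad);q=np.array([(k*xx).sum(),(k*yy).sum()])/k.sum()
    R[n]=q
    hs=cv2.cvtColor(c["img"],cv2.COLOR_BGR2HSV)[y0:y0+60,x0:x0+80].astype(int)
    m=((hs[...,0]>95)&(hs[...,0]<122)&(hs[...,1]>70)&(hs[...,2]<160)&(hs[...,2]>35)).astype(np.uint8)
    l=cv2.connectedComponents(m)[1];m=(l==np.bincount(l[l>0]).argmax()).astype(np.uint8)
    cn=max(cv2.findContours(m,0,2)[0],key=cv2.contourArea).reshape(-1,2)+[x0,y0]
    bp=np.array([plane(c,*x,.008)[:2] for x in cn],np.float32)*1000;r=cv2.minAreaRect(bp)
    print(n,"ring",q,plane(c,*q,.01),"mount",r,"depth z",np.median(pts(c,box(np.ones(c["range_z"].shape,bool),int(q[0])-6,int(q[1])-6,int(q[0])+7,int(q[1])+7)),0))
print("tri",tri(S,R["S"],T,R["T"]))
E
```

```text
S ring [260.8272 250.9797] [0.6298 0.1398 0.01  ] mount ((783.2633666992188, 112.27909851074219), (11.81035041809082, 30.413047790527344), 72.80899810791016) depth z [0.6279 0.135  0.0092]
T ring [232.0257 194.0316] [0.6281 0.1422 0.01  ] mount ((661.1036987304688, 195.5950164794922), (17.62381935119629, 56.23638153076172), 62.87467956542969) depth z [0.6286 0.1425 0.0092]
tri (array([0.6289, 0.1409, 0.0098]), np.float64(0.0029514729263191036))
```

Photo centre is at (0.629, 0.141, 0.010) and the handle at (0.518, −0.182). The rail runs along world +y and lamp x is 0.628, which agrees with the text. The travel needed is about 0.323 m. I raise, turn square and go over.

```bash
python3 -m inch '1 0 0 -1 0 0 -1; 1 0 0 -1 0 0 -1; 1 0 0 -1 0 0 0; 1 0 0 -1 0 0 0; 1 0 0 -1 0 0 0; 1 0 0 -1 0 0 0; 1 0 0 -1 0 0 0; 1 -1 -1 0 0 0 0; 1 -1 -1 0 0 0 0; 1 -1 -1 0 0 0 0' 40
python3 -m inch '1 -1 -1 0 0 0 0; 1 -1 -1 0 0 0 0; 1 -1 -1 0 0 0 0; 1 -1 -1 0 0 0 0; 1 -1 -1 0 0 0 0; 1 -1 -1 0 0 0 0; 1 -1 -1 0 0 0 0; 1 -1 -1 0 0 0 0; 1 0 -1 0 0 0 0; 1 0 -1 0 0 0 0'
python3 -c "
from station import ctrl
o=ctrl.get_obs();print(o['qpos'],o['eef_rot'])"
```

```text
time_s: 1.35
ee_pos: [0.2787, 0.4259, 0.4151]
eef_rot: [-3.141, -0.0, -3.141]
force: [-0.1, -0.2, 1.0]
grip_width: 0.0939
grip_force: 0.0
time_s: 2.6
ee_pos: [0.5183, 0.1259, 0.4148]
eef_rot: [-3.141, -0.001, 3.142]
force: [-0.0, 0.0, 1.2]
grip_width: 0.0938
grip_force: 0.0
[ 1.69583777e-01  2.03389608e-01  1.16750640e+00 -3.29878309e-05
  1.77190951e+00 -1.40119065e+00] [-3.14135606e+00 -1.19000539e-03  3.14156404e+00]
```

```bash
python3 -m inch '1 0 -1 0 0 0 0; 1 0 -1 0 0 0 0; 1 0 -1 0 0 0 0; 1 0 -1 0 0 0 0; 1 0 -1 0 0 0 0; 1 0 -1 0 0 0 0; 1 0 -1 0 0 0 0; 1 0 -1 0 0 0 0; 1 0 -1 0 0 0 0; 1 0 -1 0 0 0 0'
python3 -m inch '1 0 -0.27 0 0 0 0; 1 0 0 0.5 0 0 0; 1 0 0 1 0 0 0; 1 0 0 1 0 0 0; 1 0 0 1 0 0 0; 1 0 0 1 0 0 0; 1 0 0 0.4 0 0 0; 1 0 0 0 0 0 0'
python3 - <<'E'
from h import *
from station import camera
a=camera("scene");b=camera("top");cv2.imwrite("pics/v1.png",np.hstack([cv2.resize(a["img"][60:260,100:300],(400,400)),cv2.resize(b["img"][140:260,240:360],(400,400))]))
E
```

```text
time_s: 3.85
ee_pos: [0.5181, -0.174, 0.4151]
eef_rot: [3.141, -0.001, -3.141]
force: [0.7, -0.3, 0.5]
grip_width: 0.0938
grip_force: 0.0
time_s: 4.85
ee_pos: [0.5182, -0.1808, 0.2685]
eef_rot: [3.141, -0.0, -3.141]
force: [-0.1, 0.6, 0.2]
grip_width: 0.0941
grip_force: 0.0
```

View pics/v1.png

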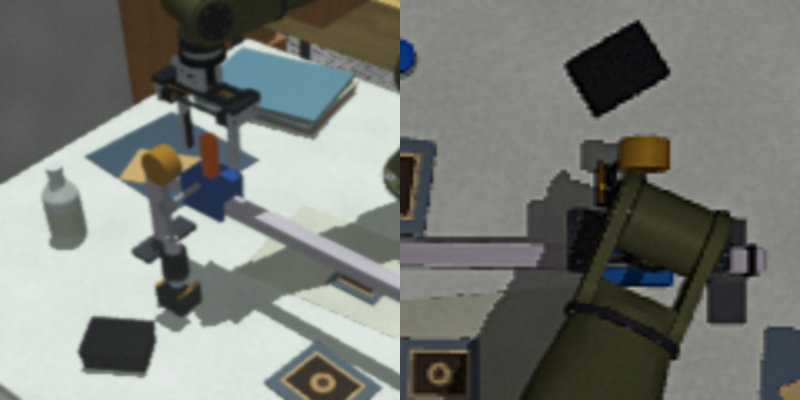

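The fingers straddle the orange handle along the rail. The gripper body is level with and behind the counterweight and clear of it. Now I close.

```bash
python3 -m inch '-1 0 0 0 0 0 0; -1 0 0 0 0 0 0; -1 0 0 0 0 0 0; -1 0 0 0 0 0 0; -1 0 0 0 0 0 0; -1 0 0 0 0 0 0; -1 0 0 0 0 0 0; -1 0 0 0 0 0 0' 40
python3 -m inch '-1 0 0.3 0 0 0 0; -1 0 0.3 0 0 0 0; -1 0 0.3 0 0 0 0'
```

```text
time_s: 5.95
ee_pos: [0.5182, -0.1813, 0.2685]
eef_rot: [-3.141, 0.0, -3.141]
force: [0.2, -3.2, -1.1]
grip_width: 0.0296
grip_force: 40.0
time_s: 6.32
ee_pos: [0.5183, -0.1534, 0.2684]
eef_rot: [-3.142, 0.0, -3.141]
force: [3.0, -2.1, -0.9]
grip_width: 0.0292
grip_force: 40.0
```

```bash
python3 -m inch '-1 0 0.3 0 0 0 0; -1 0 0.3 0 0 0 0; -1 0 0.3 0 0 0 0; -1 0 0.3 0 0 0 0; -1 0 0.3 0 0 0 0; -1 0 0.35 0 0 0 0; -1 0 0.4 0 0 0 0; -1 0 0.5 0 0 0 0; -1 0 0.55 0 0 0 0; -1 0 0.6 0 0 0 0'
python3 -m inch '-1 0 0.65 0 0 0 0; -1 0 0.65 0 0 0 0; -1 0 0.6 0 0 0 0; -1 0 0.5 0 0 0 0; -1 0 0.4 0 0 0 0; -1 0 0.3 0 0 0 0; -1 0 0.2 0 0 0 0; -1 0 0.1 0 0 0 0'
cat > swing.py <<'E'
import sys
from h import *
from station import camera,ctrl
from scipy.optimize import least_squares
def angles(n):
    t=[];a=[]
    for i in range(n):
        tt=ctrl.get_obs()["time_s"];c=camera("scene")
        py=ctrl.get_obs()["ee_pos"][1]
        p=pts(c,np.ones(c["range_z"].shape,bool))
        p=p[(abs(p[:,0]-.628)<.028)&(abs(p[:,1]-py)<.13)]
        q=p[(p[:,2]>.085)&(p[:,2]<.125)]   # black head
        k=p[(p[:,2]>.285)&(p[:,2]<.345)]   # counterweight
        if i==0: print(len(q),len(k),q.mean(0) if len(q) else 0,k.mean(0) if len(k) else 0)
        if len(q)<8 or len(k)<8: continue
        q,k=np.median(q,0),np.median(k,0)
        t.append(tt);a.append(np.arctan2(q[1]-k[1],k[2]-q[2]))
    return np.array(t),np.array(a),c
if __name__=="__main__":
    t,a,c=angles(int(sys.argv[1]));end=ctrl.get_obs()["time_s"];u=t-end
    f=lambda x:x[0]+x[1]*np.cos(x[3]*u)+x[2]*np.sin(x[3]*u)/1-a
    fix=float(sys.argv[2]) if len(sys.argv)>2 else None
    r=min((least_squares((lambda x:f(np.r_[x[:3],fix])) if fix else f,[0,.1,.1,w],loss="soft_l1",f_scale=.02) for w in(2.6,2.86,3.1)),key=lambda r:r.cost)
    w=fix or r.x[3]
    print("n",len(t),"end",end,"w",w,"off",r.x[0],"theta",r.x[1],"thetadot/w",r.x[2],"amp",np.hypot(*r.x[1:3]),"rms",np.std(f(np.r_[r.x[:3],w])),"y",ctrl.get_obs()["ee_pos"][1])
    print(np.c_[u,a][::4].round(3).tolist())
    cv2.imwrite(f"pics/s{int(end*100)}.png",c["img"])
E
python3 swing.py 56
```

```text
time_s: 7.58
ee_pos: [0.5187, -0.0364, 0.2685]
eef_rot: [-3.141, 0.002, -3.141]
force: [10.4, -3.8, -3.2]
grip_width: 0.0293
grip_force: 40.0
time_s: 8.57
ee_pos: [0.5191, 0.0653, 0.2685]
eef_rot: [-3.141, 0.003, -3.141]
force: [14.3, -2.2, -4.7]
grip_width: 0.0296
grip_force: 40.0
122 372 [0.64123698 0.06985183 0.10527926] [0.63634622 0.07864797 0.31998652]
n 56 end 11.375 w 3.087835690836401 off 0.02398459399035034 theta -0.1178394988371181 thetadot/w 0.20732269535319497 amp 0.23847190084933875 rms 0.0044546972935702485 y 0.06556809796819613
[[-2.8, -0.033], [-2.6, -0.162], [-2.4, -0.227], [-2.2, -0.184], [-2.0, -0.068], [-1.8, 0.071], [-1.6, 0.2], [-1.4, 0.259], [-1.2, 0.225], [-1.0, 0.131], [-0.8, -0.009], [-0.6, -0.138], [-0.4, -0.209], [-0.2, -0.188]]
```

The trolley is held and the lamp is out, swinging 0.24 rad with w = 3.09 rad/s. I work out a shaped move that ends at y = 0.141 with the swing cancelled.

```bash
cat > plan.py <<'E'
import sys,numpy as np
from scipy.optimize import lsq_linear
th,td,w,y,yt,vmax=map(float,sys.argv[1:7]);h=.125   # td given as thetadot/w
for N in map(int,sys.argv[7:]):
    # step velocities v_i=u_i*.03/h; impulse at row start: dthetadot=-(w^2/g)(v_i-v_{i-1})
    A=np.zeros((3,N));T=N*h
    for i in range(N):
        v=.03/h
        for s,k in((1,i),(-1,i+1)):
            d=-(w/9.81)*v*s;p=w*(T-k*h);A[0,i]+=d*np.sin(p);A[1,i]+=d*np.cos(p)
        A[2,i]=.03
    p=w*T;b=np.array([-(th*np.cos(p)+td*np.sin(p)),-(-th*np.sin(p)+td*np.cos(p)),yt-y])
    D=(np.eye(N+1,N)-np.eye(N+1,N,-1))
    S=np.tril(np.ones((N,N)))*.03
    W=100*np.array([1,1,3.])[:,None]
    M=np.vstack([W*A,.05*D,.3*S]);r=lsq_linear(M,np.r_[W[:,0]*b,np.zeros(N+1),.3*np.full(N,yt-y)],(-vmax,vmax))
    u=np.round(r.x/.05)*.05;e=A@u-b;pos=y+np.cumsum(u)*.03
    e0=A@r.x-b
    print(N,"resid exact",np.hypot(*e0[:2]).round(4),"rounded",np.hypot(*e[:2]).round(4),"pos err",e[2].round(4),"y range",pos.min().round(3),pos.max().round(3));print(u.round(2).tolist())
E
python3 plan.py -0.118 0.207 3.088 0.0656 0.141 0.8 10 16 20 24 30
```

```text
10 resid exact 0.1207 rounded 0.1206 pos err 0.0041 y range 0.018 0.169
[-0.8, -0.8, 0.8, 0.8, 0.8, 0.8, 0.8, 0.8, 0.25, -0.8]
16 resid exact 0.0125 rounded 0.0126 pos err -0.0004 y range 0.057 0.273
[-0.3, 0.8, 0.8, 0.8, 0.8, 0.8, 0.8, 0.8, 0.8, 0.8, -0.4, -0.8, -0.8, -0.8, -0.8, -0.8]
20 resid exact 0.0 rounded 0.0017 pos err -0.0004 y range 0.061 0.238
[-0.15, 0.15, 0.55, 0.8, 0.8, 0.8, 0.8, 0.8, 0.8, 0.4, -0.15, -0.65, -0.8, -0.8, -0.8, -0.8, -0.5, 0.05, 0.55, 0.65]
24 resid exact 0.0 rounded 0.0017 pos err -0.0004 y range 0.069 0.207
[0.1, 0.25, 0.4, 0.6, 0.75, 0.8, 0.75, 0.6, 0.35, 0.1, -0.2, -0.5, -0.7, -0.8, -0.75, -0.65, -0.45, -0.15, 0.1, 0.3, 0.45, 0.5, 0.4, 0.25]
30 resid exact 0.0 rounded 0.0015 pos err 0.0011 y range 0.07 0.19
[0.15, 0.25, 0.4, 0.55, 0.6, 0.65, 0.6, 0.5, 0.35, 0.1, -0.1, -0.35, -0.5, -0.6, -0.6, -0.55, -0.4, -0.15, 0.05, 0.25, 0.45, 0.55, 0.55, 0.45, 0.3, 0.1, -0.15, -0.3, -0.35, -0.25]
```

```bash
python3 -m inch '-1 -0.05 0.15 0 0 0 0; -1 0 0.25 0 0 0 0; -1 0 0.4 0 0 0 0; -1 0 0.55 0 0 0 0; -1 0 0.6 0 0 0 0; -1 0 0.65 0 0 0 0; -1 0 0.6 0 0 0 0; -1 0 0.5 0 0 0 0; -1 0 0.35 0 0 0 0; -1 0 0.1 0 0 0 0'
python3 -m inch '-1 0 -0.1 0 0 0 0; -1 0 -0.35 0 0 0 0; -1 0 -0.5 0 0 0 0; -1 0 -0.6 0 0 0 0; -1 0 -0.6 0 0 0 0; -1 0 -0.55 0 0 0 0; -1 0 -0.4 0 0 0 0; -1 0 -0.15 0 0 0 0; -1 0 0.05 0 0 0 0; -1 0 0.25 0 0 0 0' | head -2
python3 -m inch '-1 0 0.45 0 0 0 0; -1 0 0.55 0 0 0 0; -1 0 0.55 0 0 0 0; -1 0 0.45 0 0 0 0; -1 0 0.3 0 0 0 0; -1 0 0.1 0 0 0 0; -1 0 -0.15 0 0 0 0; -1 0 -0.3 0 0 0 0; -1 0 -0.35 0 0 0 0; -1 0 -0.25 0 0 0 0'
python3 swing.py 42 3.088
```

```text
time_s: 12.62
ee_pos: [0.5197, 0.1899, 0.2685]
eef_rot: [3.142, 0.0, -3.141]
force: [1.9, -2.8, 0.9]
grip_width: 0.0298
grip_force: 40.0
time_s: 13.88
ee_pos: [0.5194, 0.1005, 0.2684]
time_s: 15.12
ee_pos: [0.5195, 0.1404, 0.2684]
eef_rot: [3.142, -0.0, 3.141]
force: [-2.3, 2.5, -0.3]
grip_width: 0.029
grip_force: 40.0
125 396 [0.64214977 0.15486028 0.1047671 ] [0.63684836 0.14633656 0.3202186 ]
n 42 end 17.225 w 3.088 off 0.026152162566387725 theta 0.016399621285361363 thetadot/w 0.001347525196604375 amp 0.01645488992545259 rms 0.003114554578035498 y 0.14141562150417258
[[-2.1, 0.048], [-1.9, 0.045], [-1.7, 0.033], [-1.5, 0.033], [-1.3, 0.016], [-1.1, 0.01], [-0.9, 0.009], [-0.7, 0.017], [-0.5, 0.028], [-0.3, 0.027], [-0.1, 0.04]]
```

The swing is down to 0.016 rad (about 0.05 rad/s, 3 mm) at y = 0.1414. I hold it, let go gently and lift clear.

```bash
python3 -m inch '-1 0 0 0 0 0 0; -1 0 0 0 0 0 0; -1 0 0 0 0 0 0; -1 0 0 0 0 0 0; -1 0 0 0 0 0 0; -1 0 0 0 0 0 0; -1 0 0 0 0 0 0; -1 0 0 0 0 0 0; -1 0 0 0 0 0 0; -1 0 0 0 0 0 0'
python3 -m inch '-1 0 0 0 0 0 0; -1 0 0 0 0 0 0; -1 0 0 0 0 0 0; -1 0 0 0 0 0 0; -1 0 0 0 0 0 0; -1 0 0 0 0 0 0; -1 0 0 0 0 0 0; -1 0 0 0 0 0 0; -1 0 0 0 0 0 0; -1 0 0 0 0 0 0' 5
python3 -m inch '1 0 0 0 0 0 0; 1 0 0 0 0 0 0; 1 0 0 0 0 0 0; 1 0 0 0 0 0 0; 1 0 0 0 0 0 0; 1 0 0 0 0 0 0; 1 0 0 0 0 0 0; 1 0 0 0 0 0 0' 
python3 -m inch '1 0 0 -0.3 0 0 0; 1 0 0 -0.6 0 0 0; 1 0 0 -1 0 0 0; 1 0 0 -1 0 0 0; 1 0 0 -1 0 0 0; 1 0 0 -1 0 0 0; 1 0 0 -0.5 0 0 0; 1 0 0 0 0 0 0'
python3 swing.py 42 3.088
python3 - <<'E'
from h import *
from station import camera
c=camera("scene");d=camera("top")
for c in(c,d):
    p=pts(c,hsv(c,(3,170,90),(14,255,255)));p=p[(p[:,2]>.29)&(abs(p[:,0]-.52)<.04)&(abs(p[:,1]-.14)<.06)];print(len(p),p.mean(0) if len(p) else"")
a=camera("scene")["img"];cv2.imwrite("pics/fin.png",cv2.resize(a[60:320,100:400],(692,600)))
E
```

```text
time_s: 18.48
ee_pos: [0.5196, 0.1414, 0.2685]
eef_rot: [3.141, -0.0, -3.141]
force: [-5.2, 1.9, 1.4]
grip_width: 0.0293
grip_force: 40.0
time_s: 19.73
ee_pos: [0.5196, 0.1414, 0.2685]
eef_rot: [3.142, 0.0, -3.141]
force: [0.7, 2.0, -0.9]
grip_width: 0.03
grip_force: 5.0
time_s: 20.72
ee_pos: [0.5196, 0.1414, 0.2685]
eef_rot: [-3.142, 0.0, -3.141]
force: [0.2, -0.2, -0.3]
grip_width: 0.0941
grip_force: 0.0
time_s: 21.72
ee_pos: [0.5197, 0.1414, 0.4317]
eef_rot: [3.141, 0.002, -3.141]
force: [0.1, -0.1, -0.7]
grip_width: 0.0938
grip_force: 0.0
129 398 [0.64200444 0.15413353 0.10571781] [0.63691865 0.14867531 0.32050098]
n 42 end 23.825 w 3.088 off 0.026309373666678147 theta -3.4541213502215514e-05 thetadot/w -0.014984683005687617 amp 0.014984722816134222 rms 0.003171497202280509 y 0.14133523105071666
[[-2.1, 0.036], [-1.9, 0.016], [-1.7, 0.014], [-1.5, 0.012], [-1.3, 0.015], [-1.1, 0.023], [-0.9, 0.031], [-0.7, 0.037], [-0.5, 0.039], [-0.3, 0.039], [-0.1, 0.029]]
55 [0.52422851 0.14544696 0.30155338]
7 [0.50747018 0.1415826  0.30272332]
```

View pics/fin.png

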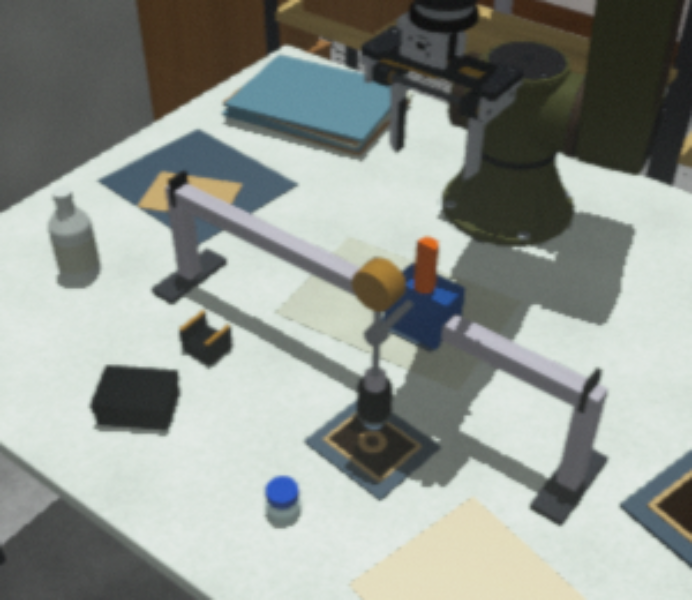

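The lamp hangs over the portrait (crop about (372,440), nose just above it). The gripper is clear, and the cradle and bystanders are where they were. I hand it in.

```bash
python3 -c "
from station import ticket
print(ticket.hand_in())"
```

```text
the job is handed in; nothing more can be done
None
```

I drew the lamp out of its cradle by the trolley, stopped it over the middle-sized photograph (swing about 0.015 rad), let go with the arm clear, and handed the job in; no verdict was returned.

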